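# Set the weld timer's thumbwheels to 47 and enter it

## Task

Set the two thumbwheels of the grey weld timer so that it reads 47 (left wheel 4, right wheel 7) by pressing each wheel in with a fingertip and rolling it, then let go so that both wheels pop up and lock. Only once it reads 47, press the black enter button beside them fully in and release it. Press gently, and leave the mug, the tape measure and the spring clamp where they are.

Things in the scene. Friction and masses are not known exactly. Their poses are not given: they have to be found in the camera images.
- timer: weld timer: fixed grey metal box 115 (its x) x 200 (its y) x 85 mm high on a thin dark flange 145 x 205 mm. Origin: centre of its underside; x to its back, y to its left as seen by the robot, z up. Two black rubber thumbwheels stand out of its top at x = 0, y = +65 mm (left) and y = +3 mm (right), axles along y, 75 mm above the underside, 80 mm in diameter, 26 mm wide.
- left_top (a point): topmost point of the left wheel's rim when up, mid-width, 115 mm above the box's underside and 30 mm above its top; fixed to the box. White numerals 0 to 9 run round each rim 36 degrees apart; the one on top, between two upright steel pointers (no obstacle), is the one set. The box is 85 mm high, so a fingertip can follow the rim some 40 degrees either side of the top.
- right_top (a point): the same point of the right wheel. Friction of a fingertip on the rubber rim turns a wheel, no grasp is needed: one digit takes 25 mm of travel along the rim, so several strokes are needed. On the robot's left stand a pipe jack (0.28 m high, near x 0.37, y 0.27) and a rod chair behind it (from x 0.53, y 0.13 to 0.56, 0.29 m up and higher): pass over the jack and in front of the chair.
- left_wheel (a joint): turn of the left wheel, rad: 0.6283 x the digit on top; rolling its top towards the box's back (+x) raises the number. It stops just below 0 and just above 9 and does not run on from 9 to 0.
- right_wheel (a joint): turn of the right wheel, as for the left one
- left_press (a joint): how far the left wheel is pressed straight down, m: 0 (within 1 mm) up and locked; takes about 6 N to start and 12 N at the hard bottom, 0.008. Pressed 4 mm or more it turns freely with next to no drag; let go, it rises, clicks to the nearest digit and locks.
- right_press (a joint): the same for the right wheel
- enter (a joint): travel of the enter button, m: 0 out, 0.006 fully pressed (5 N)
- enter_top (a point): centre of the top face of the enter button, a black push button 32 mm in diameter on the top of the box to the right of the wheels; it is pressed straight down
- mug: bystander: steel mug 81 x 112 x 90 mm high; origin at the centre of its underside
- tape: bystander: dark tape measure 33 x 112 x 62 mm high; origin at the centre of its underside
- clamp: bystander: black spring clamp 73 x 131 x 17 mm lying flat; origin at the centre of its underside

How it is judged (in metres and radians):
On the way, in this order (a step that is already met when the one before it is completed fails the run):
1. the timer reads 47 with both wheels up and locked (value of joint left_wheel between 2.39 and 2.64 rad and value of joint right_wheel between 4.27 and 4.53 rad and value of joint each of left_press, right_press below 0.0015 m), for 0.2 s.
2. the enter button is pressed in (value of joint enter above 0.0045 m), for 0.05 s.
At the end, for the whole second after the job is handed in: left wheel on 4 and right wheel on 7 (each within 0.12 rad of the digit), both wheels up (within 1.5 mm), the enter button pressed past 4.5 mm after that and out again (within 1.5 mm) (all of step 1 and value of joint enter below 0.0015 m); the robot touches nothing.
It fails at once if the enter button is pressed while the timer does not read 47 (value of joint enter above 0.003 m and not (value of joint left_wheel between 2.39 and 2.64 rad and value of joint right_wheel between 4.27 and 4.53 rad)).
It fails at once if the timer is pressed with more than 60 N (contact force between the fingers and timer above 60 N).
It fails at once if a bystander is moved by more than 20 mm (distance of any of mug, tape, clamp from where it was at the start of the episode above 0.02 m).
It also fails if it takes over 48 s, if anything falls off the work surface, if the arm or the gripper's body presses on something with over 40 N, if the wrist force passes 120 N, or if a joint passes its speed limit or range.

## Robot

A 6-joint arm with a two-finger parallel gripper is mounted at the origin on a cart in front of the work surface, level with it; the furniture and walls round the work are solid. World frame = base frame: x ahead of the robot, y to its left, z up, the work surface at z = 0. Lengths are in m, angles in degrees, forces in N, time in s.
With the tool pointing down it reaches from about 0.375 to 0.9 m from the base axis. Payload 3.1 kg.
Tool frame: the origin (TCP) lies between the finger pads; the fingertips stand 11 mm ahead of it and the grasp point (between the pads) lies 8 mm behind it; z points along the fingers, y is the line along which they close (so a half turn about z gives the same grasp; the last joint's range is limited). The gripper opens to 87 mm and grips with 3 to 60 N. Pads are 19 mm wide; open, the fingers measure 117 mm over their backs; the gripper's body (75 mm by 190 mm) begins 51 mm behind the grasp point.
Start: joints at [56.293, 30.224, 82.088, -0, 67.689, -10.227], TCP at [0.249, 0.573, 0.234] pointing down, gripper open.
Joint ranges: [-176.69, 176.69], [-43.24, 126.21], [12.49, 139.97], [-82, 262], [0, 151.66], [-163.58, 163.58]. Speed limits (degrees/s): [159.86, 159.86, 180, 180, 180, 180].

## Interface

Orientations are given as a 3x3 rotation matrix whose columns are the frame's x, y, z axes.
In Python, from rig import bot, viewer, workorder, nets gives the robot as it stands. The module is installed in compiled form; this text tells all that it offers.
- The arm moves only by the tool move_arm, never from a script. Its argument "increments" is a list of rows, each a list of 7 numbers: the shift along the tool's x, y, z normalised to -1 to 1, where 1 is 0.3 m, then the turn, a rotation vector about the tool's x, y, z normalised to -1 to 1, where 1 is pi rad, then the opening, from 0 (shut) to 1 (fully open). In form: [[tx, ty, tz, wx, wy, wz, grip], ...]. A call has 1 to 10 rows; each row is the pose to reach, as a shift and turn from the pose commanded when the call began, along the tool's axes at that moment, turning the shorter way round; what a row does not reach only later rows make up. A row lasts 1/12 s, in which the tool goes at most 41.7 mm and 7.16 degrees, less where a joint would pass 70% of its speed; a pose out of reach is approached as far as the arm can. A call with a number of a shift or a turn outside -1 to 1 is refused whole. A call with a gripper value outside its range is refused whole. The fingers move at their own pace and stop on an object; the grip force is fixed at half the most. Time passes only in rows, so rows that repeat a pose let the fingers close. It gives the time, the measured TCP pose, the force, the opening and the grip force at its end, in the units of the state.
- bot.read_state(): the state, without advancing time (a new reading comes with each control period).
- viewer.capture(name): name is "side" or "top" or "wrist"; returns a dict with "image" (400x640x3 uint8, blue, green, red), "K" (3x3 intrinsics, pixels), "eye" and "orientation" of the camera in the world. Camera axes: x right, y up, looking along -z (the intrinsics and any distortion apply to the point x, -y, -z); pixel columns grow to the right and rows downward; lengths in m; the calibration is good to about 2 mm. A picture is of the moment at which its call begins. There is no depth.
- workorder.hand_in(): hands the job in; it is judged then, once.
Trained networks look in the newest picture that a camera, given by its name, has taken for a name from the list of things; names that differ only in an ending like _2 or _b are one class to them, and where a whole thing is asked for, a point or a joint stands for the part that bears it (a point fixed in the world has none). Each returns a list of dicts, best first, with "conf" (0 to 1); they miss things now and then, are a little off and sometimes report something else, mostly with a low value. They report only what shows in the picture. A call takes as long as a camera call.
- nets.find_in(camera, thing): "location" ([column, row] in pixels, amid what is visible of it).
The state is a dict: "time_s": time; "joint_positions": joint angles; "qvel": joint speeds; "tau": joint torques, N m; "position": TCP position; "tcp_rot": TCP orientation; "force": force on the tool from outside, world axes, zero at the start; "moment": the same for the moment, N m; "opening": opening from 0.0 (shut) to 1.0 (fully open); "grasp_force": force on a finger pad.
Only numpy, scipy, OpenCV 4.12 (cv2) and the standard library are available. Lean on these libraries where they do the work, as an engineer would, in place of code of your own. Each camera call takes 0.05 s, during which the arm holds its last target. There are 200 camera calls.

## Working session

There is one attempt and no reset: what is moved stays moved. The work goes in short steps, Python scripts to look and compute and a tool call to move; the robot and the scene stay as the last step left them, time stands still between calls to the robot, and variables do not carry over. Pictures are saved under pics/ and viewed, at most 10 in all, crops included, and the job is handed in when it is done.

Besides the shell and the picture viewer there is one more tool, called after ">>>" as name(argument=value, ...) on one line, values as JSON. move_arm: Moves the arm, as the interface text tells. Its arguments: {"type":"object","properties":{"increments":{"type":"array"}},"required":["increments"]}

```bash
mkdir -p pics; cat > h.py <<'E'
import numpy as np,cv2
from rig import bot,viewer,workorder,nets
np.set_printoptions(precision=4,suppress=True)
def cap(n,f=None):
    c=viewer.capture(n)
    if f: cv2.imwrite('pics/'+f,c['image'])
    return c
def ray(c,px):
    K=np.array(c['K']);d=np.linalg.inv(K)@[px[0],px[1],1.]
    return np.array(c['eye']),np.array(c['orientation'])@[d[0],-d[1],-d[2]]
def atz(c,px,z):
    e,d=ray(c,px);return e+d*(z-e[2])/d[2]
def proj(c,p):
    q=np.array(c['orientation']).T@(np.array(p)-c['eye']);u=np.array(c['K'])@[q[0],-q[1],-q[2]];return u[:2]/u[2]
E
python3 - <<'E'
from h import *
s=bot.read_state();print(s)
Z=dict(timer=.05,left_top=.115,right_top=.115,left_wheel=.1,right_wheel=.1,enter_top=.09,mug=.045,tape=.03,clamp=.01)
for n in('top','side'):
    c=cap(n,n+'1.png');print(n,c['eye'],c['orientation'],c['K'],[k for k in c])
    for t in Z:
        for r in nets.find_in(n,t)[:2]: print(t,r,atz(c,r['location'],Z[t]))
E
```

```text
{'time_s': 0.0, 'joint_positions': array([ 56.2942,  30.2775,  82.1557,   0.0032,  67.6877, -10.2277]), 'qvel': array([-0.0135,  0.0166, -0.0355, -0.035 ,  0.0887, -0.0137]), 'tau': array([  0.0003, -44.0045, -17.6593,   0.0633,   0.0583,  -0.0002]), 'position': array([0.2486, 0.5727, 0.2326]), 'tcp_rot': array([[-0.9172,  0.3984, -0.0012],
       [ 0.3984,  0.9172, -0.0017],
       [ 0.0004, -0.0021, -1.    ]]), 'force': array([ 0.1025, -0.1393,  0.7214]), 'moment': array([ 0.0367,  0.037 , -0.0164]), 'grasp_force': 0.0, 'opening': 1.0007331531949883}
top [ 0.4091 -0.3651  1.3359] [[-0.0291  0.9958 -0.087 ]
 [-0.9995 -0.0301 -0.0098]
 [-0.0124  0.0867  0.9962]] [[502.8358   0.     324.3978]
 [  0.     502.8358 206.7354]
 [  0.       0.       1.    ]] ['image', 'K', 'eye', 'orientation']
timer {'location': [330.2, 192.7], 'conf': 0.56} [ 0.5572 -0.3684  0.05  ]
left_top {'location': [329.3, 191.8], 'conf': 0.87} [ 0.552  -0.3661  0.115 ]
right_top {'location': [332.6, 191.2], 'conf': 0.9} [ 0.5532 -0.3742  0.115 ]
left_wheel {'location': [312.9, 171.9], 'conf': 0.93} [ 0.6047 -0.3269
[... 778 characters left out ...]
 0.05  ]
timer {'location': [334.2, 215.0], 'conf': 0.68} [ 0.5793 -0.2957  0.05  ]
left_top {'location': [329.9, 235.7], 'conf': 0.59} [ 0.5474 -0.4944  0.115 ]
right_top {'location': [332.4, 238.9], 'conf': 0.67} [ 0.5513 -0.5064  0.115 ]
left_wheel {'location': [350.0, 205.0], 'conf': 0.72} [ 0.6099 -0.3373  0.1   ]
right_wheel {'location': [332.8, 214.8], 'conf': 0.8} [ 0.5649 -0.3832  0.1   ]
enter_top {'location': [312.2, 224.4], 'conf': 0.7} [ 0.5175 -0.4074  0.09  ]
mug {'location': [291.6, 186.5], 'conf': 0.81} [ 0.4766 -0.1217  0.045 ]
tape {'location': [376.6, 254.8], 'conf': 0.82} [ 0.6598 -0.4413  0.03  ]
clamp {'location': [259.5, 297.5], 'conf': 0.82} [ 0.4068 -0.5527  0.01  ]
```

```bash
python3 - <<'E'
import cv2,numpy as np
a=cv2.imread('pics/top1.png')[110:290,200:440];b=cv2.imread('pics/side1.png')[130:330,200:440]
cv2.imwrite('pics/v1.png',np.vstack([cv2.resize(a,(720,540),interpolation=3)]))
cv2.imwrite('pics/v2.png',cv2.resize(b,(720,600),interpolation=3))
E
```

```text
(no output)
```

View pics/v1.png

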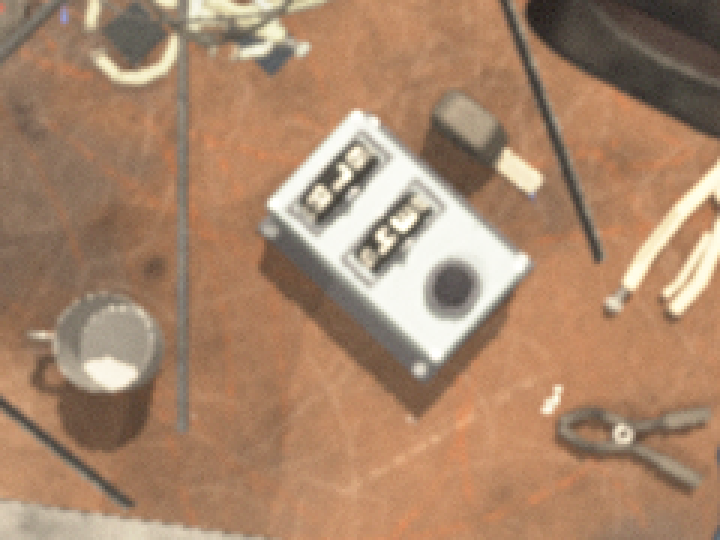

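View pics/top1.png

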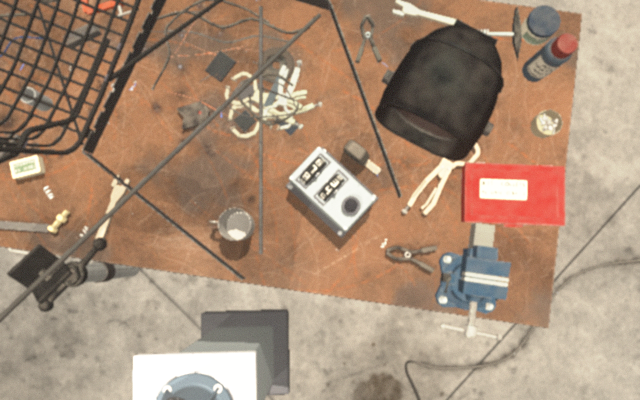

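View pics/side1.png

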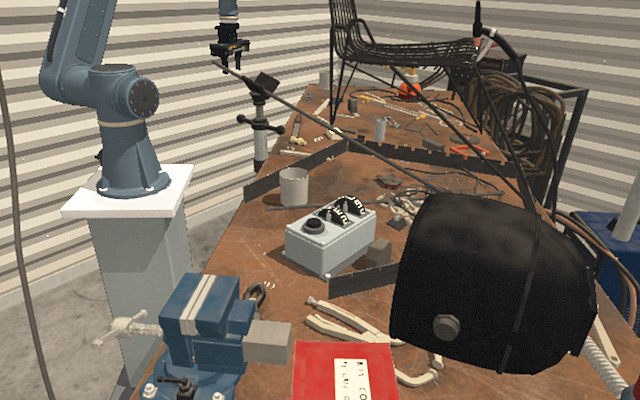

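```bash
python3 - <<'E'
from h import *
t=cap('top')
L=atz(t,(313.3,171),.115);R=atz(t,(331,186.7),.115);E=atz(t,(350.7,205.7),.092)
print(L,R,E,np.linalg.norm(L-R))
c=cap('side')
for p in(L,R,E,[.37,.27,.28],[.37,.27,0],[.53,.13,.29],[.53,.56,.29]):print(p,proj(t,p),proj(c,p))
w=cap('wrist');s=bot.read_state();T=s['tcp_rot'];print(T.T@(w['eye']-s['position']),T.T@w['orientation'],w['K'])
E
```

```text
[ 0.6045 -0.3284  0.115 ] [ 0.5644 -0.3706  0.115 ] [ 0.5184 -0.4182  0.092 ] 0.05823713647616311
[ 0.6045 -0.3284  0.115 ] [313.3 171. ] [347.6151 197.5858]
[ 0.5644 -0.3706  0.115 ] [331.  186.7] [332.3304 206.2656]
[ 0.5184 -0.4182  0.092 ] [350.7 205.7] [312.9038 226.1286]
[0.37, 0.27, 0.28] [ 28.5177 278.0405] [257.7003  71.9996]
[0.37, 0.27, 0] [ 91.712  272.2802] [260.6494 151.0948]
[0.53, 0.13, 0.29] [ 93.5221 199.674 ] [307.7244  78.6082]
[0.53, 0.56, 0.29] [-109.1591  205.8258] [302.5029  54.9823]
[ 0.0835 -0.0001 -0.1515] [[ 0.0013  0.9527  0.3039]
 [ 1.     -0.001  -0.001 ]
 [-0.0006  0.3039 -0.9527]] [[306.3936   0.     316.1   ]
 [  0.     306.3936 199.4358]
 [  0.       0.       1.    ]]
```

```bash
python3 - <<'E'
from h import *
t=cap('top');c=cap('side')
def pl(c,a,b):
    e,d=ray(c,a);_,f=ray(c,b);n=np.cross(d,f);n/=np.linalg.norm(n);return n,n@e
n1,b1=pl(t,(2,318),(320,15));n2,b2=pl(c,(215,65),(430,190))
d=np.cross(n1,n2);p=np.linalg.lstsq(np.array([n1,n2]),np.array([b1,b2]),rcond=None)[0]
for y in(.6,.45,.27,.13,0,-.1,-.2,-.35):print(p+d*(y-p[1])/d[1])
E
```

```text
[0.0007 0.6    0.3447]
[0.1676 0.45   0.2885]
[0.3679 0.27   0.221 ]
[0.5236 0.13   0.1685]
[0.6682 0.     0.1198]
[ 0.7795 -0.1     0.0823]
[ 0.8907 -0.2     0.0448]
[ 1.0576 -0.35   -0.0114]
```

>>> move_arm(increments=[[0,0,-0.65,0,0,0,0],[0,0,-0.65,0,0,0,0],[0,0,-0.65,0,0,0,0],[0,0,-0.65,0,0,0,0],[0,0,-0.65,0,0,0,0],[0,0,-0.65,0,0,0,0]])

```text
time_s: 1.75
position: [0.2504, 0.5756, 0.4373]
tcp_rot: [[-0.917, 0.398, 0.009], [0.398, 0.917, 0.014], [-0.003, 0.016, -1.0]]
force: [0.8, 0.5, 0.7]
opening: 0.63
grasp_force: 0.0
```

>>> move_arm(increments=[[-0.58,-0.74,0,0,0,0,0],[-0.58,-0.74,0,0,0,0,0],[-0.58,-0.74,0,0,0,0,0],[-0.58,-0.74,0,0,0,0,0],[-0.58,-0.74,0,0,0,0,0],[-0.58,-0.74,0,0,0,0,0],[-0.58,-0.74,0,0,0,0,0],[-0.58,-0.74,0,0,0,0,0]])

```text
time_s: 2.42
position: [0.3206, 0.2956, 0.4283]
tcp_rot: [[-0.915, 0.404, 0.0], [0.404, 0.915, -0.003], [-0.002, -0.003, -1.0]]
force: [-1.3, 0.8, -1.4]
opening: 0.044
grasp_force: 0.0
```

>>> move_arm(increments=[[-0.7,-0.785,0,0,0,0,0],[-0.7,-0.785,0,0,0,0,0],[-0.7,-0.785,0,0,0,0,0],[-0.7,-0.785,0,0,0,0,0],[-0.7,-0.785,0,0,0,0,0],[-0.7,-0.785,0,0,0,0,0],[-0.7,-0.785,0,0,0,0,0],[-0.7,-0.785,0,0,0,0,0]])

```text
time_s: 3.08
position: [0.4201, -0.0026, 0.4282]
tcp_rot: [[-0.916, 0.401, 0.001], [0.401, 0.916, -0.001], [-0.001, -0.001, -1.0]]
force: [0.5, -0.3, 0.4]
opening: 0.005
grasp_force: 0.0
```

>>> move_arm(increments=[[-0.82,-0.843,0.267,0,0,0.112,0],[-0.82,-0.843,0.267,0,0,0.112,0],[-0.82,-0.843,0.267,0,0,0.112,0],[-0.82,-0.843,0.267,0,0,0.112,0],[-0.82,-0.843,0.267,0,0,0.112,0],[-0.82,-0.843,0.267,0,0,0.112,0],[-0.82,-0.843,0.267,0,0,0.112,0],[-0.82,-0.843,0.267,0,0,0.112,0],[-0.82,-0.843,0.267,0,0,0.112,0],[-0.82,-0.843,0.267,0,0,0.112,0]])

```text
time_s: 3.92
position: [0.5448, -0.3343, 0.3446]
tcp_rot: [[-0.721, 0.693, -0.002], [0.693, 0.721, -0.0], [0.001, -0.001, -1.0]]
force: [0.7, 1.2, 0.3]
opening: 0.008
grasp_force: 0.0
```

```bash
python3 - <<'E'
from h import *
c=cap('wrist');c=cap('wrist','w1.png');s=bot.read_state();print(s['position'],s['tcp_rot'],s['force'])
Z=dict(left_top=.115,right_top=.115,left_wheel=.11,right_wheel=.11,enter_top=.092,enter=.09)
for t in Z:
    for r in nets.find_in('wrist',t)[:2]: print(t,r,atz(c,r['location'],Z[t]))
for p in([.6045,-.3284,.115],[.5644,-.3706,.115],[.5184,-.4182,.092]):print(proj(c,p))
cv2.imwrite('pics/w1b.png',cv2.resize(c['image'][80:330,160:480],None,fx=2.4,fy=2.4,interpolation=2))
E
```

```text
[ 0.5438 -0.3296  0.3465] [[-0.7228  0.6911 -0.0021]
 [ 0.6911  0.7228  0.0027]
 [ 0.0034  0.0005 -1.    ]] [ 0.0849 -0.1906 -0.1575]
left_top {'location': [307.0, 186.1], 'conf': 0.62} [ 0.5503 -0.353   0.115 ]
right_top {'location': [305.5, 184.8], 'conf': 0.61} [ 0.5478 -0.3532  0.115 ]
left_wheel {'location': [351.4, 195.6], 'conf': 0.56} [ 0.601  -0.3207  0.11  ]
left_wheel {'location': [351.4, 196.7], 'conf': 0.25} [ 0.6022 -0.3217  0.11  ]
right_wheel {'location': [306.0, 197.9], 'conf': 0.94} [ 0.5619 -0.3662  0.11  ]
enter_top {'location': [254.1, 198.9], 'conf': 0.77} [ 0.5168 -0.4235  0.092 ]
enter_top {'location': [147.5, 190.8], 'conf': 0.57} [ 0.4076 -0.5208  0.092 ]
enter {'location': [255.9, 198.6], 'conf': 0.87} [ 0.5184 -0.4221  0.09  ]
[349.2035 202.4126]
[304.8497 202.5589]
[257.577  197.1778]
```

View pics/w1b.png

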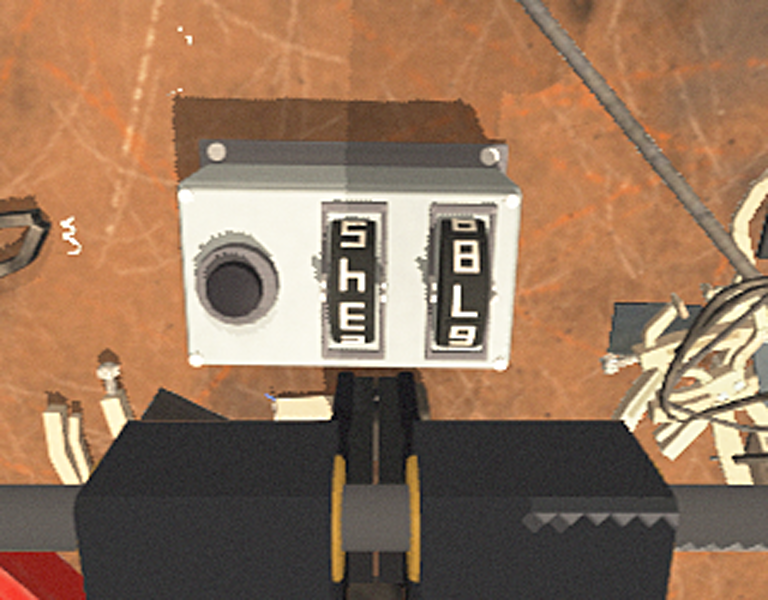

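```bash
python3 - <<'E'
from h import *
c=cap('wrist');s=bot.read_state();R=s['tcp_rot'];tx=-R[:,0]*[1,1,0];tx/=np.linalg.norm(tx);ty=np.array([-tx[1],tx[0],0])
print('yaw',np.degrees(np.arctan2(tx[1],tx[0])))
f=lambda u,v:(160+u/2.4,80+v/2.4)
cor=[atz(c,f(*p),.085) for p in((187,195),(512,200),(195,359),(501,365))]
for p in cor:print('corner',p)
C=sum(cor)/4;print('C',C,[np.linalg.norm(cor[i]-cor[j]) for i,j in((0,1),(2,3),(0,2),(1,3))])
for n,(u,v) in dict(R=(354,280),L=(461,281)).items():
    a=atz(c,f(u,v),.085);print(n,a,'from C in timer',(a-C)@tx,(a-C)@ty)
for n,y in(('L',.065),('R',.003)):
  W=C+ty*y;W[2]=.075
  for k in range(-90,91,18):
    q=proj(c,W+.04*(tx*np.sin(np.radians(k))+np.array([0,0,np.cos(np.radians(k))])));print(n,k,(q-[160,80])*2.4)
for b in('enter',):
  e=atz(c,f(235,285),.095);print(e,(e-C)@tx,(e-C)@ty)
E
```

```text
yaw -43.56799408138902
corner [ 0.4665 -0.4016  0.085 ]
corner [ 0.5964 -0.2688  0.085 ]
corner [ 0.5381 -0.4736  0.085 ]
corner [ 0.6702 -0.3401  0.085 ]
C [ 0.5678 -0.371   0.085 ] [np.float64(0.18575162017988361), np.float64(0.18784023276092043), np.float64(0.10153682011478792), np.float64(0.10264631584840468)]
R [ 0.5687 -0.3677  0.085 ] from C in timer -0.0016718049080497906 0.003009597101659004
L [ 0.6127 -0.3222  0.085 ] from C in timer -0.0011259345311294942 0.0663878191275454
L -90 [459.1881 212.9574]
L -72 [461.4401 220.8167]
L -54 [463.3098 235.0775]
L -36 [464.5477 254.4286]
L -18 [464.9739 276.6694]
L 0 [464.5231 299.044 ]
L 18 [463.2629 318.7741]
L 36 [461.3757 333.5994]
L 54 [459.1125 342.1282]
L 72 [456.7401 343.914 ]
L 90 [454.4997 339.31  ]
R -90 [353.96   212.8276]
R -72 [353.4258 220.6849]
R -54 [352.9718 234.9455]
R -36 [352.6576 254.2984]
R -18 [352.5281 276.5428]
R 0 [352.6023 298.9223]
R 18 [352.8683 318.6577]
R 36 [353.2867 333.4882]
R 54 [353.8011 342.0214]
R 72 [354.3501 343.8105]
R 90 [354.8771 339.2085]
[ 0.5214 -0.4174  0.095 ] -0.0016608207162735979 -0.06562771599646416
```

>>> move_arm(increments=[[-0.235,0.166,0.3,0,0,0,0],[-0.235,0.166,0.655,0,0,0,0],[-0.235,0.166,0.655,0,0,0,0],[-0.235,0.166,0.655,0,0,0,0],[-0.235,0.166,0.655,0,0,0,0],[-0.235,0.166,0.655,0,0,0,0],[-0.235,0.166,0.655,0,0,0,0],[-0.235,0.166,0.655,0,0,0,0],[-0.235,0.166,0.655,0,0,0,0],[-0.235,0.166,0.655,0,0,0,0]])

```text
time_s: 5.2
position: [0.6302, -0.3431, 0.1559]
tcp_rot: [[-0.724, 0.69, 0.005], [0.69, 0.724, -0.004], [-0.006, 0.001, -1.0]]
force: [-0.8, -0.9, 0.0]
opening: 0.005
grasp_force: 0.0
```

```bash
python3 - <<'E'
from h import *
c=cap('wrist','w2.png');s=bot.read_state();print(s['position'],s['force'])
d=cap('side','s2.png')
cv2.imwrite('pics/w2b.png',np.hstack([cv2.resize(c['image'][0:400,220:420],(300,600),interpolation=2),cv2.resize(d['image'][140:290,260:385],(500,600),interpolation=2)]))
E
```

```text
[ 0.63   -0.343   0.1556] [-0.3018  0.2709  0.3114]
```

View pics/w2b.png

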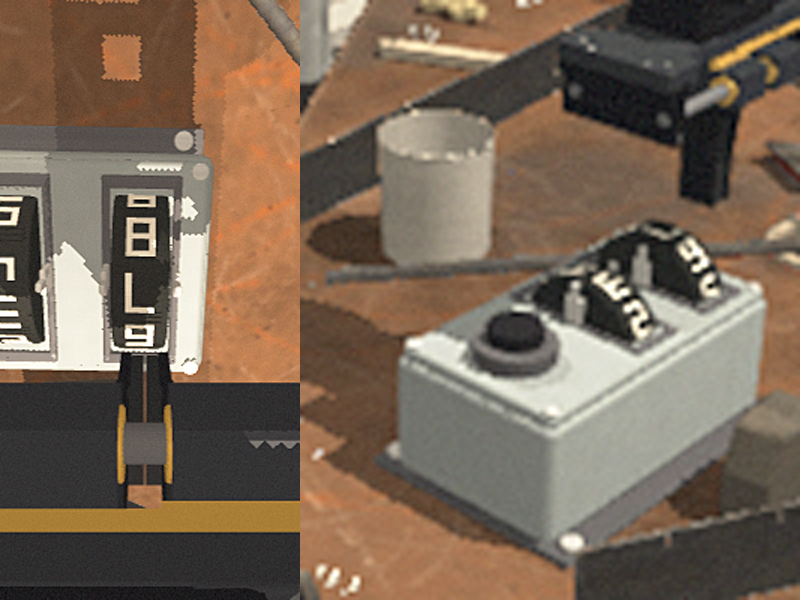

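>>> move_arm(increments=[[0,0,0.1,0,0,0,0],[0,0,0.1,0,0,0,0],[0,0,0.1,0,0,0,0],[0,0,0.1,0,0,0,0],[0,0,0.1,0,0,0,0],[0,0,0.1,0,0,0,0]])

```text
time_s: 5.8
position: [0.6291, -0.342, 0.1229]
tcp_rot: [[-0.724, 0.69, 0.0], [0.69, 0.724, -0.0], [-0.0, -0.0, -1.0]]
force: [0.3, 0.2, 1.5]
opening: 0.004
grasp_force: 0.5
```

>>> move_arm(increments=[[0,0,0.013,0,0,0,0],[0,0,0.02,0,0,0,0],[0,0,0.02,0,0,0,0],[0,0,0.02,0,0,0,0]])

```text
time_s: 6.13
position: [0.6313, -0.3441, 0.1185]
tcp_rot: [[-0.724, 0.69, 0.006], [0.69, 0.724, -0.005], [-0.008, 0.0, -1.0]]
force: [2.1, -0.6, 5.8]
opening: 0.009
grasp_force: 3.3
```

>>> move_arm(increments=[[0,0,0.01,0,0,0,0],[0,0,0.012,0,0,0,0],[0,0,0.012,0,0,0,0]])

```text
time_s: 6.38
position: [0.6328, -0.3456, 0.1162]
tcp_rot: [[-0.724, 0.69, 0.01], [0.69, 0.724, -0.009], [-0.013, 0.001, -1.0]]
force: [2.5, -3.6, 7.5]
opening: 0.005
grasp_force: 4.5
```

>>> move_arm(increments=[[0,0,0.007,0,0,0,0],[0.02,0,0.002,0,0,0,0],[0.04,0,-0.002,0,0,0,0],[0.06,0,-0.002,0,0,0,0],[0.08,0,-0.002,0,0,0,0],[0.1,0,-0.002,0,0,0,0],[0.12,0,-0.002,0,0,0,0],[0.14,0,-0.001,0,0,0,0],[0.16,0,0.002,0,0,0,0],[0.17,0,0.007,0,0,0,0]])

```text
time_s: 7.22
position: [0.5922, -0.3058, 0.1134]
tcp_rot: [[-0.724, 0.69, 0.001], [0.69, 0.724, 0.001], [-0.0, 0.001, -1.0]]
force: [-3.3, 5.3, 11.5]
opening: 0.002
grasp_force: 6.5
```

>>> move_arm(increments=[[0,0,0,0,0,0,0],[0,0,0,0,0,0,0]])

```text
time_s: 7.38
position: [0.5905, -0.3041, 0.1121]
tcp_rot: [[-0.724, 0.69, -0.004], [0.69, 0.724, 0.005], [0.006, 0.001, -1.0]]
force: [-5.0, 6.5, 10.9]
opening: 0.008
grasp_force: 6.8
```

```bash
python3 - <<'E'
from h import *
c=cap('wrist','w3.png');s=bot.read_state();print(s['position'],s['force'])
c=cap('side','s3.png')
E
```

```text
[ 0.5905 -0.304   0.112 ] [-4.6133  6.2316 11.166 ]
```

>>> move_arm(increments=[[-0.01,0,-0.02,0,0,0,0],[-0.01,0,-0.04,0,0,0,0],[-0.01,0,-0.13,0,0,0,0],[-0.01,0,-0.2,0,0,0,0],[-0.01,0,-0.2,0,0,0,0],[-0.01,0,-0.2,0,0,0,0]])

```text
time_s: 7.98
position: [0.5951, -0.3094, 0.1716]
tcp_rot: [[-0.724, 0.69, 0.002], [0.69, 0.724, -0.002], [-0.003, 0.0, -1.0]]
force: [-0.5, 0.1, -0.6]
opening: 0.006
grasp_force: 0.0
```

```bash
python3 - <<'E'
from h import *
c=cap('wrist','w4.png');s=bot.read_state();print(s['position'],s['force'])
d=cap('side','s4.png')
L=np.array([.611,-.325,.075]);tx=np.array([.7246,-.689,0])
for k in(-36,0,36):
  p=L+.04*(tx*np.sin(np.radians(k))+np.array([0,0,np.cos(np.radians(k))]));print(k,proj(c,p),proj(d,p))
cv2.imwrite('pics/w4b.png',np.hstack([cv2.resize(c['image'][0:400,220:420],(300,600),interpolation=2),cv2.resize(d['image'][140:290,260:385],(500,600),interpolation=2)]))
E
```

```text
[ 0.5942 -0.3087  0.1701] [-0.1647 -0.4368 -0.4902]
-36 [315.191 216.238] [341.9779 196.7115]
0 [315.2054 249.1078] [350.1636 196.9025]
36 [315.2539 271.2309] [358.1449 202.9447]
```

View pics/w4b.png

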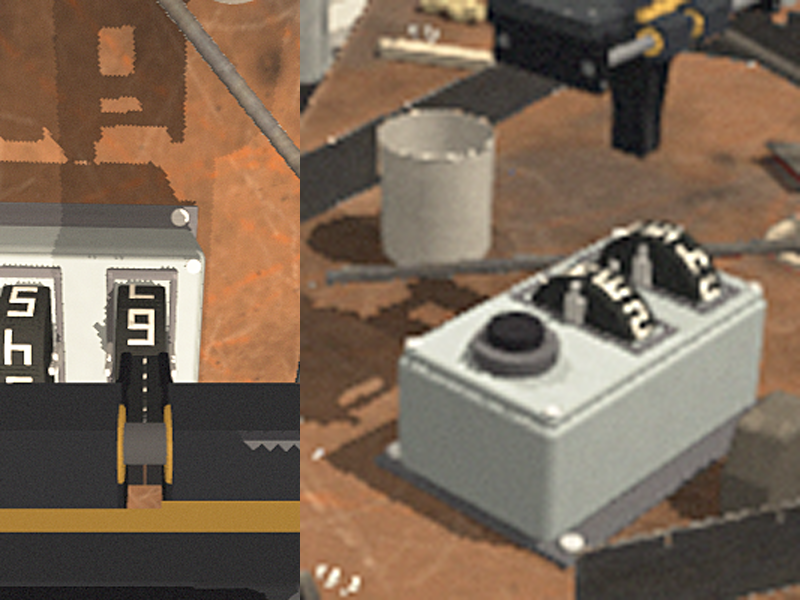

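>>> move_arm(increments=[[-0.12,0,0,0,0,0,0],[-0.12,0,0.05,0,0,0,0],[-0.12,0,0.14,0,0,0,0],[-0.12,0,0.14,0,0,0,0],[-0.12,0,0.15,0,0,0,0],[-0.12,0,0.16,0,0,0,0],[-0.12,0,0.165,0,0,0,0],[-0.12,0,0.165,0,0,0,0]])

```text
time_s: 8.75
position: [0.6219, -0.3351, 0.1234]
tcp_rot: [[-0.724, 0.69, 0.004], [0.69, 0.724, -0.004], [-0.005, -0.0, -1.0]]
force: [-0.4, -1.9, 8.8]
opening: 0.006
grasp_force: 4.1
```

>>> move_arm(increments=[[0,0,0.01,0,0,0,0],[0,0,0.015,0,0,0,0],[0,0,0.015,0,0,0,0]])

```text
time_s: 9.0
position: [0.6226, -0.3358, 0.12]
tcp_rot: [[-0.724, 0.69, 0.006], [0.69, 0.724, -0.006], [-0.008, 0.0, -1.0]]
force: [1.3, -0.6, 10.5]
opening: 0.009
grasp_force: 5.2
```

>>> move_arm(increments=[[0.017,0,0,0,0,0,0],[0.034,0,0,0,0,0,0],[0.051,0,0,0,0,0,0],[0.068,0,0,0,0,0,0],[0.085,0,0,0,0,0,0],[0.085,0,0,0,0,0,0]])

```text
time_s: 9.5
position: [0.6028, -0.3163, 0.1199]
tcp_rot: [[-0.724, 0.69, 0.003], [0.69, 0.724, -0.003], [-0.004, 0.0, -1.0]]
force: [-1.5, 2.2, 10.4]
opening: 0.005
grasp_force: 5.3
```

>>> move_arm(increments=[[0,0,-0.01,0,0,0,0],[0,0,-0.03,0,0,0,0],[0,0,-0.13,0,0,0,0],[0,0,-0.26,0,0,0,0],[0,0,-0.3,0,0,0,0],[0,0,-0.3,0,0,0,0]])

```text
time_s: 10.0
position: [0.6041, -0.3176, 0.2115]
tcp_rot: [[-0.724, 0.69, 0.007], [0.69, 0.724, -0.006], [-0.009, 0.001, -1.0]]
force: [0.3, 0.2, 0.1]
opening: 0.006
grasp_force: 0.0
```

```bash
python3 - <<'E'
from h import *
c=cap('wrist','w5.png');s=bot.read_state();print(s['position'],s['force'])
tx=np.array([.7246,-.689,0])
for L in([.611,-.325,.075],[.5685,-.3695,.075]):
 for k in(-36,0,36):
  p=np.array(L)+.04*(tx*np.sin(np.radians(k))+np.array([0,0,np.cos(np.radians(k))]));print(k,(proj(c,p)-[200,120])*3)
cv2.imwrite('pics/w5b.png',cv2.resize(c['image'][120:320,200:420],None,fx=3,fy=3,interpolation=2))
E
```

```text
[ 0.6027 -0.3166  0.2086] [-0.1852  0.4234  0.0425]
-36 [344.7377 197.4068]
0 [344.7668 283.3055]
36 [344.9049 346.6168]
-36 [130.7562 197.0114]
0 [130.8597 282.9523]
36 [142.1944 346.3115]
```

View pics/w5b.png

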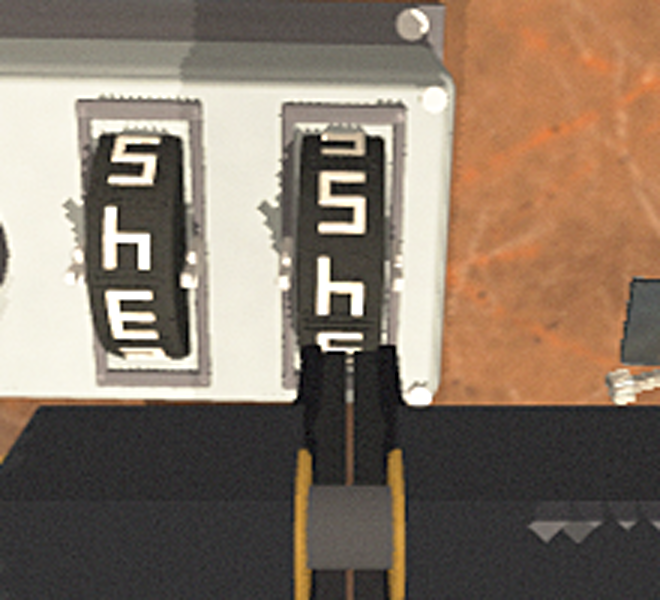

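>>> move_arm(increments=[[0.024,-0.1,0,0,0,0,0],[0.024,-0.202,0.05,0,0,0,0],[0.024,-0.202,0.15,0,0,0,0],[0.024,-0.202,0.25,0,0,0,0],[0.024,-0.202,0.27,0,0,0,0],[0.024,-0.202,0.28,0,0,0,0],[0.024,-0.202,0.29,0,0,0,0],[0.024,-0.202,0.3,0,0,0,0],[0.024,-0.202,0.31,0,0,0,0],[0.024,-0.202,0.315,0,0,0,0]])

```text
time_s: 10.88
position: [0.5552, -0.3564, 0.1162]
tcp_rot: [[-0.725, 0.689, 0.0], [0.689, 0.725, -0.004], [-0.003, -0.003, -1.0]]
force: [-7.1, 1.2, 23.2]
opening: 0.009
grasp_force: 12.2
```

>>> move_arm(increments=[[0,0,0,0,0,0,0]])

```text
time_s: 10.97
position: [0.5555, -0.3567, 0.1166]
tcp_rot: [[-0.725, 0.689, 0.001], [0.689, 0.725, -0.005], [-0.004, -0.003, -1.0]]
force: [-6.0, 0.3, 16.2]
opening: 0.003
grasp_force: 8.5
```

>>> move_arm(increments=[[0,0,-0.005,0,0,0,0],[-0.017,0,-0.008,0,0,0,0],[-0.034,0,-0.008,0,0,0,0],[-0.051,0,-0.008,0,0,0,0],[-0.068,0,-0.008,0,0,0,0],[-0.085,0,-0.008,0,0,0,0],[-0.102,0,-0.008,0,0,0,0],[-0.115,0,-0.006,0,0,0,0],[-0.127,0,-0.005,0,0,0,0],[-0.127,0,-0.005,0,0,0,0]])

```text
time_s: 11.8
position: [0.5862, -0.3871, 0.1182]
tcp_rot: [[-0.724, 0.689, 0.009], [0.689, 0.724, -0.013], [-0.016, -0.003, -1.0]]
force: [-0.9, -5.9, 8.3]
opening: 0.004
grasp_force: 4.8
```

>>> move_arm(increments=[[0,0,-0.01,0,0,0,0],[0,0,-0.03,0,0,0,0],[0.02,0,-0.13,0,0,0,0],[0.04,0,-0.26,0,0,0,0],[0.05,0,-0.3,0,0,0,0],[0.05,0,-0.3,0,0,0,0]])

```text
time_s: 12.3
position: [0.5736, -0.3713, 0.2083]
tcp_rot: [[-0.724, 0.689, 0.006], [0.689, 0.724, -0.005], [-0.008, 0.001, -1.0]]
force: [0.3, 0.1, 0.0]
opening: 0.006
grasp_force: 0.0
```

```bash
python3 - <<'E'
from h import *
c=cap('wrist','w6.png');s=bot.read_state();print(s['position'],s['force'])
tx=np.array([.7246,-.689,0])
for L in([.611,-.325,.075],[.5694,-.3686,.075]):
 for k in(-36,0,36):
  p=np.array(L)+.04*(tx*np.sin(np.radians(k))+np.array([0,0,np.cos(np.radians(k))]));print(k,(proj(c,p)-[200,100])*3)
cv2.imwrite('pics/w6b.png',cv2.resize(c['image'][100:300,200:420],None,fx=3,fy=3,interpolation=2))
E
```

```text
[ 0.5726 -0.3706  0.2056] [-0.1288  0.3492 -0.2877]
-36 [559.1922 209.8715]
0 [559.1129 298.2921]
36 [547.6974 365.8616]
-36 [343.6286 209.3946]
0 [343.5951 297.8585]
36 [343.7452 365.4825]
```

View pics/w6b.png

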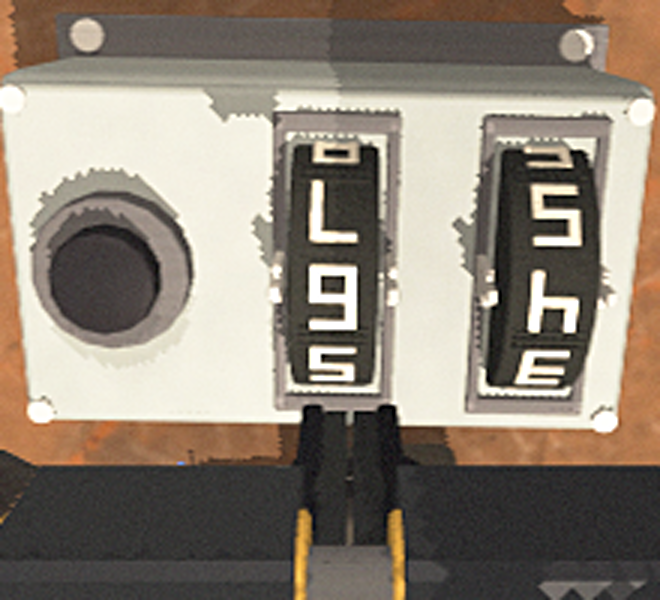

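>>> move_arm(increments=[[0.056,0,0.05,0,0,0,0],[0.056,0,0.15,0,0,0,0],[0.056,0,0.25,0,0,0,0],[0.056,0,0.26,0,0,0,0],[0.056,0,0.27,0,0,0,0],[0.056,0,0.28,0,0,0,0],[0.056,0,0.29,0,0,0,0],[0.056,0,0.295,0,0,0,0],[0.056,0,0.295,0,0,0,0]])

```text
time_s: 13.1
position: [0.5616, -0.3607, 0.1179]
tcp_rot: [[-0.724, 0.69, 0.004], [0.69, 0.724, -0.004], [-0.006, 0.0, -1.0]]
force: [-1.1, -0.0, 12.9]
opening: 0.005
grasp_force: 6.0
```

>>> move_arm(increments=[[-0.017,0,-0.002,0,0,0,0],[-0.034,0,-0.003,0,0,0,0],[-0.051,0,-0.003,0,0,0,0],[-0.068,0,-0.003,0,0,0,0],[-0.083,0,-0.002,0,0,0,0],[-0.083,0,-0.002,0,0,0,0]])

```text
time_s: 13.6
position: [0.581, -0.3798, 0.1189]
tcp_rot: [[-0.724, 0.69, 0.007], [0.69, 0.724, -0.007], [-0.01, 0.0, -1.0]]
force: [1.4, -2.1, 10.6]
opening: 0.006
grasp_force: 5.5
```

>>> move_arm(increments=[[0,0,-0.01,0,0,0,0],[0,0,-0.03,0,0,0,0],[0.02,0,-0.13,0,0,0,0],[0.04,0,-0.26,0,0,0,0],[0.05,0,-0.3,0,0,0,0],[0.05,0,-0.3,0,0,0,0]])

```text
time_s: 14.1
position: [0.5683, -0.3671, 0.2097]
tcp_rot: [[-0.724, 0.69, 0.005], [0.69, 0.724, -0.005], [-0.007, 0.0, -1.0]]
force: [0.8, -0.1, -0.5]
opening: 0.007
grasp_force: 0.0
```

```bash
python3 - <<'E'
from h import *
c=cap('wrist','w7.png');s=bot.read_state();print(s['position'],s['force'])
tx=np.array([.7246,-.689,0])
for L in([.611,-.325,.075],[.5694,-.3686,.075]):
 for k in(-36,0,36):
  p=np.array(L)+.04*(tx*np.sin(np.radians(k))+np.array([0,0,np.cos(np.radians(k))]));print(k,(proj(c,p)-[200,100])*3)
for z in(.09,.1):print(proj(c,[.5214,-.4174,z]),(proj(c,[.5214,-.4174,z])-[200,100])*3)
for n in('enter_top','enter'):
  for r in nets.find_in('wrist',n)[:2]:print(r,atz(c,r['location'],.095),(np.array(r['location'])-[200,100])*3)
cv2.imwrite('pics/w7b.png',cv2.resize(c['image'][100:300,200:420],None,fx=3,fy=3,interpolation=2))
E
```

```text
[ 0.5673 -0.3664  0.207 ] [-0.5029 -0.2186 -0.2253]
-36 [558.7612 231.8926]
0 [558.7313 319.1612]
36 [547.5418 384.8251]
-36 [345.9994 231.534 ]
0 [346.0036 318.8324]
36 [346.0824 384.5349]
[241.4421 196.1397] [124.3264 288.4192]
[238.8636 199.4976] [116.5909 298.4927]
{'location': [234.2, 200.1], 'conf': 0.61} [ 0.5191 -0.423   0.095 ] [102.6 300.3]
{'location': [237.3, 196.2], 'conf': 0.74} [ 0.5186 -0.4182  0.095 ] [111.9 288.6]
```

View pics/w7b.png

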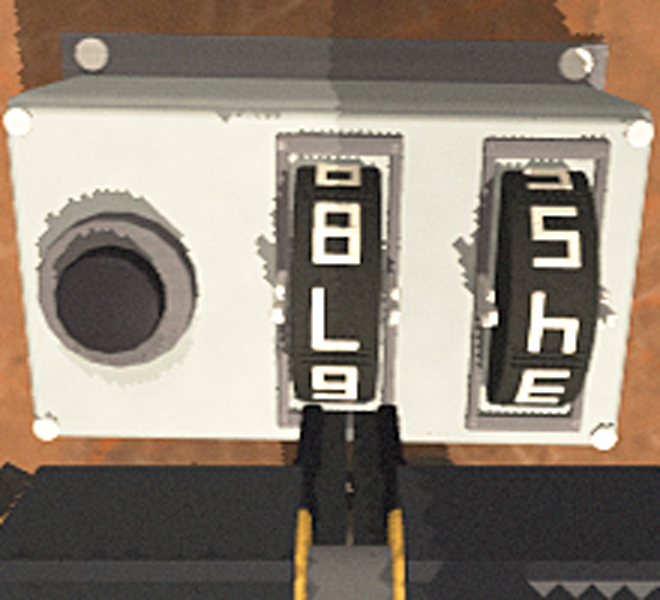

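>>> move_arm(increments=[[-0.006,-0.12,0,0,0,0,0],[-0.006,-0.235,0,0,0,0,0],[-0.006,-0.235,0.15,0,0,0,0],[-0.006,-0.235,0.25,0,0,0,0],[-0.006,-0.235,0.27,0,0,0,0],[-0.006,-0.235,0.28,0,0,0,0],[-0.006,-0.235,0.28,0,0,0,0]])

```text
time_s: 14.83
position: [0.5191, -0.4177, 0.1201]
tcp_rot: [[-0.724, 0.69, -0.002], [0.69, 0.724, 0.002], [0.003, 0.0, -1.0]]
force: [0.2, 0.0, -0.0]
opening: 0.008
grasp_force: 0.0
```

>>> move_arm(increments=[[0,0,0.01,0,0,0,0],[0,0,0.02,0,0,0,0],[0,0,0.02,0,0,0,0]])

```text
time_s: 15.08
position: [0.5208, -0.4192, 0.1168]
tcp_rot: [[-0.724, 0.69, 0.003], [0.69, 0.724, -0.003], [-0.004, -0.0, -1.0]]
force: [1.2, -0.9, 1.8]
opening: 0.006
grasp_force: 1.1
```

>>> move_arm(increments=[[0,0,0.006,0,0,0,0],[0,0,0.012,0,0,0,0],[0,0,0.018,0,0,0,0],[0,0,0.018,0,0,0,0]])

```text
time_s: 15.42
position: [0.5208, -0.4192, 0.1124]
tcp_rot: [[-0.724, 0.69, 0.003], [0.69, 0.724, -0.003], [-0.004, 0.0, -1.0]]
force: [0.9, 0.2, 9.5]
opening: 0.006
grasp_force: 4.9
```

>>> move_arm(increments=[[0,0,0.006,0,0,0,0],[0,0,0.01,0,0,0,0],[0,0,0.01,0,0,0,0]])

```text
time_s: 15.67
position: [0.5209, -0.4193, 0.1121]
tcp_rot: [[-0.724, 0.69, 0.004], [0.69, 0.724, -0.003], [-0.005, 0.0, -1.0]]
force: [-1.1, 3.9, 21.3]
opening: 0.004
grasp_force: 10.9
```

```bash
python3 - <<'E'
from h import *
d=cap('side','s8.png');a=cv2.imread('pics/s4.png')
f=lambda i:cv2.resize(i[180:260,270:370],(400,320),interpolation=2)
c=cap('wrist')
cv2.imwrite('pics/v8.png',np.vstack([np.hstack([f(a),f(d['image'])]),cv2.resize(c['image'][120:260,150:500],(700,280))[:,:,:].copy() if 0 else cv2.copyMakeBorder(cv2.resize(c['image'][120:260,150:500],(700,280)),0,0,0,100,0)]))
E
```

```text
(no output)
```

View pics/v8.png

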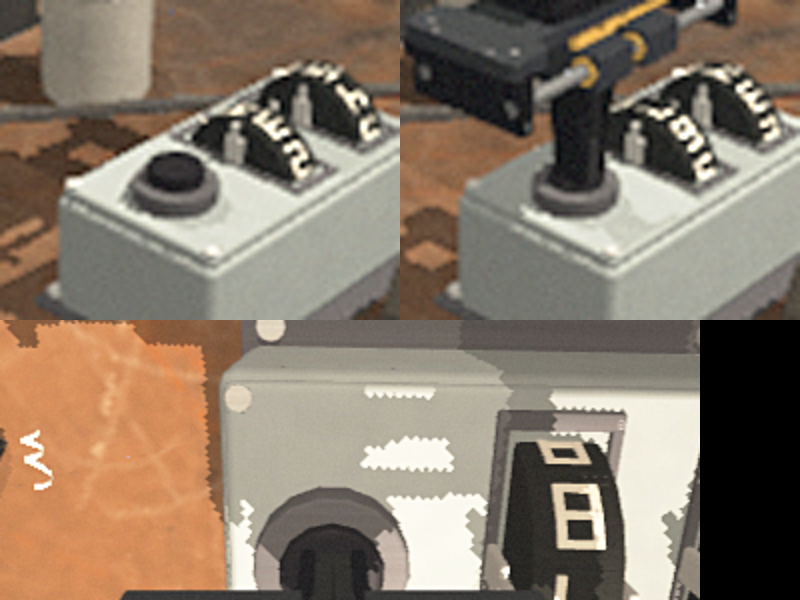

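The side view shows the finger centred on the button, inside its bezel (about column 580, row 185), with the button pressed flush. The wheels are untouched. I'm releasing now.

>>> move_arm(increments=[[0,0,-0.02,0,0,0,0],[0,0,-0.06,0,0,0,0],[0,0,-0.2,0,0,0,0],[0,0,-0.4,0,0,0,0],[0,0,-0.4,0,0,0,0],[0,0,-0.4,0,0,0,0],[0,0,-0.4,0,0,0,0]])

```text
time_s: 16.35
position: [0.5192, -0.4185, 0.2282]
tcp_rot: [[-0.724, 0.69, 0.001], [0.69, 0.724, -0.001], [-0.001, -0.0, -1.0]]
force: [-0.3, -0.3, -0.4]
opening: 0.003
grasp_force: 0.0
```

```bash
python3 - <<'E'
from h import *
s=bot.read_state();print(s['position'],s['force'],s['time_s']);print(workorder.hand_in())
E
```

```text
[ 0.5192 -0.4185  0.2282] [-0.3273 -0.2532 -0.4483] 16.35
the job is handed in; nothing more can be done
None
```

The timer read 47 in the last wrist picture before I pressed enter to its hard stop and released it; the job was handed in at 16.35 s with the arm clear, but hand-in returned no verdict.

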